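# Ready the vacuum pump: clear the spanner, cap the oil filler, uncap the exhaust

## Robot

A 6-joint arm with a two-finger parallel gripper is mounted at the origin on the work surface. World frame = base frame: x ahead of the robot, y to its left, z up, the work surface at z = 0. Lengths are in m, angles in rad, forces in N, time in s.
With the tool pointing down it reaches from about 0.425 to 0.95 m from the base axis. Payload 3.5 kg.
Tool frame: the origin (TCP) lies between the finger pads; the fingertips stand 19 mm ahead of it and the grasp point (between the pads) is the TCP; z points along the fingers, y is the line along which they close (so a half turn about z gives the same grasp; the last joint's range is limited). The gripper opens to 85 mm and grips with 20 to 120 N. Pads are 22 mm wide; open, the fingers measure 114 mm over their backs; the gripper's body (76 mm by 85 mm) begins 54 mm behind the grasp point. The pads swing forward as they close: fully open they stand 13 mm farther back than shut.
Start: joints at [1.057, 0.286, 1.577, -0, 1.279, -0.15], TCP at [0.24, 0.631, 0.25] pointing down, gripper open.
Joint ranges: [-2.77, 2.77], [-0.9, 2.22], [0.21, 2.48], [-1.53, 4.67], [0.24, 2.81], [-2.84, 2.84]. Speed limits (rad/s): [2.79, 2.79, 3.14, 3.14, 3.14, 3.14].

## Interface

Orientations are given as a unit quaternion [x, y, z, w].
In Python, from plant import monitor, eyes, ctrl gives the robot as it stands.
- The arm moves only by the shell command python3 -m handwheel 'ROWS' [FORCE]. ROWS is JSON, a list of rows, each a list of 7 numbers: the shift along the tool's x, y, z in units of 40 cm (1.0 is 40 cm), then the turn, a rotation vector about the tool's x, y, z in units of pi rad (1.0 is pi rad), then the opening, from -1 (shut) to 1 (fully open). A call has 1 to 12 rows; each row is the pose to reach, as a shift and turn from the pose commanded when the call began, along the tool's axes at that moment, turning the shorter way round; what a row does not reach only later rows make up. A row lasts 1/8 s, in which the tool goes at most 62.5 mm and 10.7 degrees, less where a joint would pass 70% of its speed; a pose out of reach is approached as far as the arm can. A call with a number of a shift or a turn outside -1 to 1 is refused whole. A call with a gripper value outside its range is refused whole. The fingers move at their own pace and stop on an object; FORCE is the grip in N (left out, the last holds). Time passes only in rows, so rows that repeat a pose let the fingers close. It gives the time, the measured TCP pose, the force, the opening and the grip force at its end, in the units of the state.
- monitor.get_state(): the state, without advancing time (a new reading comes with each control period).
- eyes.read_camera(name): name is "side" or "top"; returns the picture (480x640x3 uint8, red, green, blue); there is no depth.
- eyes.camera_params(name): a dict with "K" (3x3 intrinsics, pixels), "k1" (the pictures are not rectified: a ray, as slopes to the right and down, at radius r is drawn at 1 + k1 r^2 times it, then the intrinsics apply), "R" (3x3) and "t" (3): a world point X has camera coordinates R X + t. Camera axes: x right, y down, z forward; pixel columns grow to the right and rows downward; lengths in m; the calibration is good to about 2 mm. A picture is of the moment at which its call begins. camera_params takes no time and is no camera call.
- ctrl.sign_off(): hands the job in; it is judged then, once.
The state is a dict: "time": time; "qpos": joint angles; "dq": joint speeds; "joint_efforts": joint torques, N m; "eef_pos": TCP position; "tcp_rot": TCP orientation; "contact_force": force on the tool from outside, world axes, zero at the start; "wrist_torque": the same for the moment, N m; "opening": opening from 0.0 (shut) to 1.0 (fully open); "finger_force": force on a finger pad.
Only numpy, scipy, OpenCV 4.12 (cv2) and the standard library are available. Lean on these libraries where they do the work, as an engineer would, in place of code of your own. Each camera call takes 0.05 s, during which the arm holds its last target. There are 200 camera calls.

## Task

Get the green vacuum pump ready for its test run. First slide the spanner out from under the raised red cap and lay it (do not drop it) inside the yellow tool tray; then press the red oil-filler cap down fully home, and last pull the blue exhaust cap all the way up to its stop and leave it there. Leave the black cap shut.

Things in the scene. Friction and masses are not known exactly. Their poses are not given: they have to be found in the camera images.
- pump: Fixed green vacuum pump. Its flat service deck, 240 (pump x) by 300 (y) mm, lies 100 mm above the bench; behind it (+x) stand a dark housing and a finned motor, up to 110 mm high, to x = +270 mm. Origin: centre of the underside. Three identical capped ports lie in a row on the deck, at pump x = +50 mm and y = -95, 0, +95 mm; which colour is where varies.
- red_cap (a joint): Height of the red oil-filler cap above home, m: 0 = pressed home, skirt on the deck; 0.032 = up at its stop. It starts raised. The cap slides straight up and down on a guide and cannot come off. A tight detent ring holds it wherever it is left: it takes about 8 N to move it either way.
- red_cap_top (a point): Centre of the red cap's top face; axes as the pump's. A round skirt, 62 mm across and 16 high, with a round ribbed grip 40 mm across above it, 52 mm high in all; a rubber plug 36 mm across reaches 6 mm below. Cap home: this point is 152 mm above the bench. A guide rod, 6 mm thick and 46 high over the deck, stands 43 mm from the axis on the pump +x side.
- blue_cap (a joint): Height of the blue exhaust cap above home, m: same cap, range and detent as the red one. It starts at 0, pressed home.
- blue_cap_top (a point): Centre of the top face of the blue cap, of the same shape as the red one; axes as the pump's.
- black_cap (a joint): Height of the black inlet cap above home, m: same cap, range and detent. It starts at 0, pressed home, and must stay there.
- black_cap_top (a point): Centre of the top face of the black cap, of the same shape; axes as the pump's.
- spanner: Loose steel spanner, 180 mm long (its x), 0.18 kg, flat on the deck. Origin: centre of the underside, near the centre of mass; jaws at +x, z up. Shank (x -70 to +50) 18 mm wide, top 11 mm up; jaws (+50 to +90) 40 mm wide, 12 thick; ring end a disc 34 across. At the start the jaws are under the raised red cap, 8 mm or more free above; the shank points to pump -x, within 15 degrees.
- spanner_jaws (a point): Point at the jaw end of the spanner, 88 mm from the origin along +x, at mid thickness (6 mm above the underside).
- spanner_ring_end (a point): Point at the ring end of the spanner, 88 mm from the origin along -x, at mid thickness.
- tray: Fixed shallow yellow tool tray on the bench, left or right of the pump: 260 (its x) by 190 (its y) mm outside, walls 4 mm thick and 18 mm high, floor 4 mm thick. Origin: centre of the underside. The screwdriver lies along it on its +y side; its -y half is free.
- screwdriver: Loose red-handled screwdriver, 190 mm long, lying in the tray along tray x at about tray y = +60 mm; the handle is up to about 30 mm thick. Origin: about its middle, on the underside.
- bin: Fixed open grey spares bin, 240 (x) by 180 (y) by 50 mm high, on the other side of the pump from the tray; a gasket and a 90 mm tall filter stand in it. Origin: centre of the underside. Not needed.
Mind the look-alikes: they are no part of the job. Of the things that look like the spanner, the smallest one is meant.

How it is judged:
On the way, in this order (a step that is already met when the one before it is completed fails the run):
1. the spanner lies wholly inside the yellow tray, let go (x of spanner_jaws in the frame of tray between -0.125 and 0.125 m and y of spanner_jaws in the frame of tray between -0.09 and 0.09 m and z of each of spanner_jaws, spanner_ring_end in the frame of tray below 0.045 m and x of spanner_ring_end in the frame of tray between -0.125 and 0.125 m and y of spanner_ring_end in the frame of tray between -0.09 and 0.09 m and contact force between the fingers and spanner below 0.1 N), for 0.2 s.
2. the red cap is pressed fully home (value of joint red_cap below 0.003 m), for 0.2 s.
3. the blue cap is pulled up to its stop (value of joint blue_cap above 0.028 m), for 0.2 s.
At the end, for the whole second after the job is handed in: Both ends of the spanner are inside the yellow tray (within 125 mm of its centre along its x, 90 mm along its y), under 45 mm above its underside, at rest; red cap within 3 mm of home, blue cap within 4 mm of its upper stop, black cap within 3 mm of home (x of spanner_jaws in the frame of tray between -0.125 and 0.125 m and y of spanner_jaws in the frame of tray between -0.09 and 0.09 m and z of each of spanner_jaws, spanner_ring_end in the frame of tray below 0.045 m and x of spanner_ring_end in the frame of tray between -0.125 and 0.125 m and y of spanner_ring_end in the frame of tray between -0.09 and 0.09 m and linear speed of spanner below 0.02 m/s and value of joint each of red_cap, black_cap below 0.003 m and value of joint blue_cap above 0.028 m); the robot touches nothing.
It fails at once if the black cap was pulled up by more than 6 mm (value of joint black_cap above 0.006 m).
It fails at once if the spanner was dropped: falling free at over 0.7 m/s, as from more than about 25 mm (contact force between the fingers and spanner below 0.05 N and linear speed of spanner above 0.7 m/s).
It also fails if it takes over 64 s, if anything falls off the work surface, if the arm or the gripper's body presses on something with over 40 N, if the wrist force passes 120 N, or if a joint passes its speed limit or range.

## Working session

There is one attempt and no reset: what is moved stays moved. The work goes in short steps, Python scripts to look and compute and a shell command to move; the robot and the scene stay as the last step left them, time stands still between calls to the robot, and variables do not carry over. Pictures are saved under pics/ and viewed, at most 10 in all, crops included, and the job is handed in when it is done.

```bash
ls; mkdir -p pics; python3 - <<'E'
from plant import monitor, eyes
import cv2
print(monitor.get_state())
for n in ("side","top"):
    im=eyes.read_camera(n); cv2.imwrite(f"pics/{n}0.png",im[:,:,::-1]); print(n,eyes.camera_params(n))
E
```

```text
pics
{'time': 0.0, 'qpos': array([ 1.05699057e+00,  2.87148983e-01,  1.57820993e+00, -1.71742134e-07,
        1.27860998e+00, -1.50022081e-01]), 'dq': array([ 0.00033705, -0.0009558 , -0.00034817, -0.00030935, -0.00086352,
        0.00126615]), 'joint_efforts': array([-2.22393021e-03, -4.05999398e+01, -2.92616522e+01, -2.80541399e-04,
        5.84374677e-03,  7.19847606e-06]), 'eef_pos': array([0.23984744, 0.63027756, 0.24894043]), 'tcp_rot': array([ 1.80890374e-01,  9.83502548e-01, -1.12330284e-03, -3.87075934e-04]), 'contact_force': array([ 0.05619429, -0.95838047, -0.27467696]), 'wrist_torque': array([ 0.01598477,  0.00291691, -0.01265743]), 'finger_force': 0.0, 'opening': 1.00076913905068}
side {'K': array([[463.24201152,   0.        , 322.15157244],
       [  0.        , 463.24201152, 249.12465865],
       [  0.        ,   0.        ,   1.        ]]), 'k1': -0.11333094584733024, 'R': array([[ 0.72402927, -0.68964508, -0.01308729],
       [-0.53893283, -0.55375733, -0.63474738],
       [ 0.43050322,  0.46662885, -0.77260889]]), 't': array([-0.2937468 ,  0.3271323 ,  1.07586091])}
top {'K': array([[479.35830099,   0.        , 330.74096878],
       [  0.        , 479.35830099, 237.31494881],
       [  0.        ,   0.        ,   1.        ]]), 'k1': 0.01120439412102895, 'R': array([[ 0.02295773, -0.99972631, -0.00449931],
       [-0.99303004, -0.02228308, -0.1157359 ],
       [ 0.11560397,  0.00712498, -0.99326983]]), 't': array([0.01334274, 0.45301805, 1.13051099])}
```

View pics/top0.png

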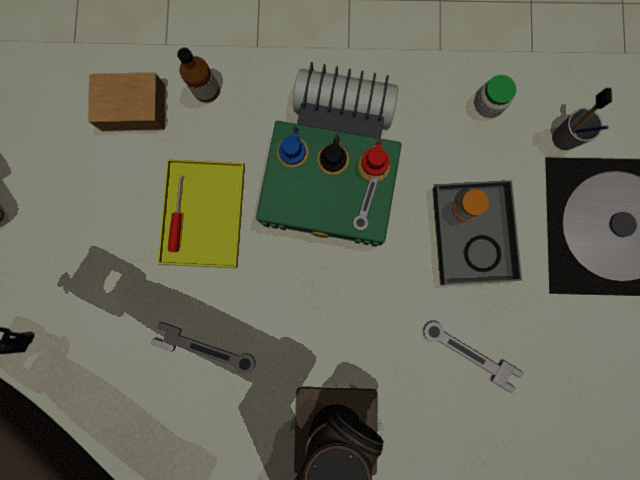

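View pics/side0.png

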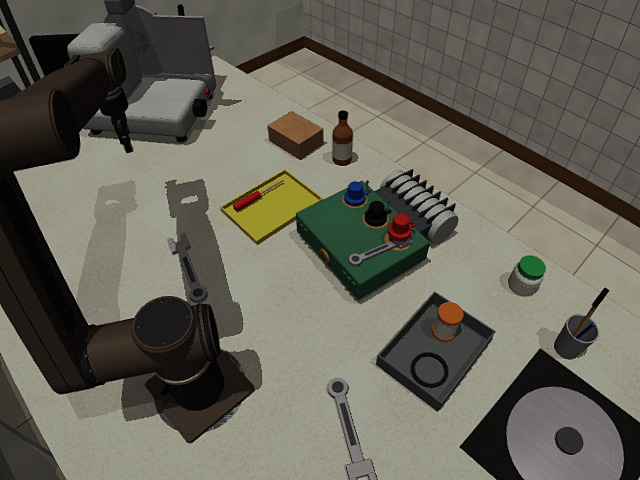

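The top view shows the blue (292,150), black (333,157) and red (375,160) caps on the pump. The target spanner's ring is at (361,223), and the yellow tray is centred near (202,214). Next I'll measure them with masks.

```bash
cat > h.py <<'E'
import numpy as np, cv2
from plant import monitor, eyes
def ray(n,px):
    P=eyes.camera_params(n);K=P["K"]
    d=np.array([(px[0]-K[0,2])/K[0,0],(px[1]-K[1,2])/K[1,1]]);u=d.copy()
    for _ in range(20): u=d/(1+P["k1"]*(u@u))
    R=P["R"];return -R.T@P["t"], R.T@np.array([*u,1.])
def onz(n,px,z):
    c,d=ray(n,px);return c+d*(z-c[2])/d[2]
def tri(a,b):
    (c,d),(e,f)=ray("side",a),ray("top",b)
    s=np.linalg.lstsq(np.c_[d,-f],e-c,rcond=None)[0]
    p,q=c+d*s[0],e+f*s[1];return (p+q)/2,np.linalg.norm(p-q)
def proj(n,X):
    P=eyes.camera_params(n);x=P["R"]@np.asarray(X,float)+P["t"];u=x[:2]/x[2];u=u*(1+P["k1"]*(u@u))
    return P["K"][:2,:2]@u+P["K"][:2,2]
def hsv(im): return cv2.cvtColor(im,cv2.COLOR_RGB2HSV)
def big(m):
    c=max(cv2.findContours(m,cv2.RETR_EXTERNAL,cv2.CHAIN_APPROX_NONE)[0],key=cv2.contourArea);return c
E
python3 - <<'E'
from h import *
np.set_printoptions(precision=4,suppress=True)
im=cv2.imread("pics/top0.png")[:,:,::-1].copy();H=hsv(im)
sd=cv2.imread("pics/side0.png")[:,:,::-1].copy()
y=cv2.inRange(H,(22,120,80),(35,255,255));c=big(y);r=cv2.minAreaRect(cv2.convexHull(c));b=cv2.boxPoints(r)
W=np.array([onz("top",p,0.018) for p in b]);print("tray",W.mean(0),W,np.linalg.norm(np.diff(W,axis=0),axis=1))
g=cv2.inRange(H,(60,80,30),(90,255,255));g[:, :250]=0;g[:,420:]=0;c=big(g)
q=cv2.approxPolyDP(cv2.convexHull(c),8,True)[:,0];print("pump px",q)
for p in q: print(onz("top",p,0.1))
cv2.imwrite("pics/crop1.png",np.vstack([cv2.resize(im[115:250,250:410],(640,540),interpolation=cv2.INTER_CUBIC)])[:,:,::-1])
cv2.imwrite("pics/crop2.png",cv2.resize(sd[170:305,290:450],(640,540),interpolation=cv2.INTER_CUBIC)[:,:,::-1])
E
```

```text
tray [0.5079 0.3441 0.018 ] [[0.3808 0.4414 0.018 ]
 [0.6446 0.4396 0.018 ]
 [0.6348 0.2444 0.018 ]
 [0.3715 0.2512 0.018 ]] [0.2638 0.1954 0.2633]
pump px [[277 121]
 [400 143]
 [382 242]
 [257 219]]
[0.7133 0.1542 0.1   ]
[ 0.6668 -0.1317  0.1   ]
[ 0.436  -0.0927  0.1   ]
[0.4821 0.1914 0.1   ]
```

View pics/crop1.png

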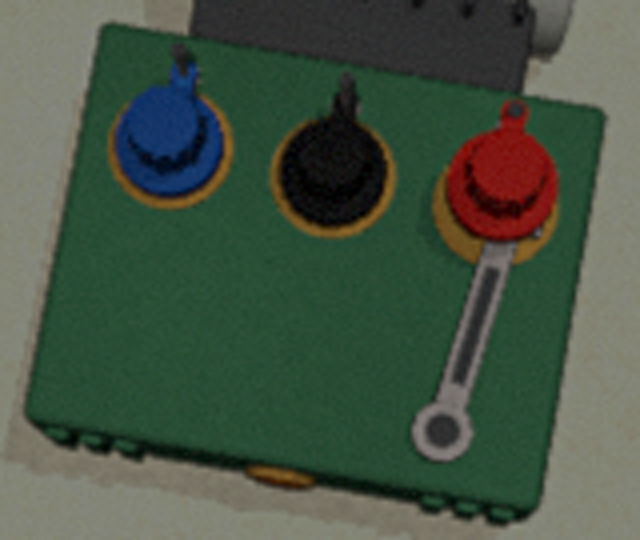

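View pics/crop2.png

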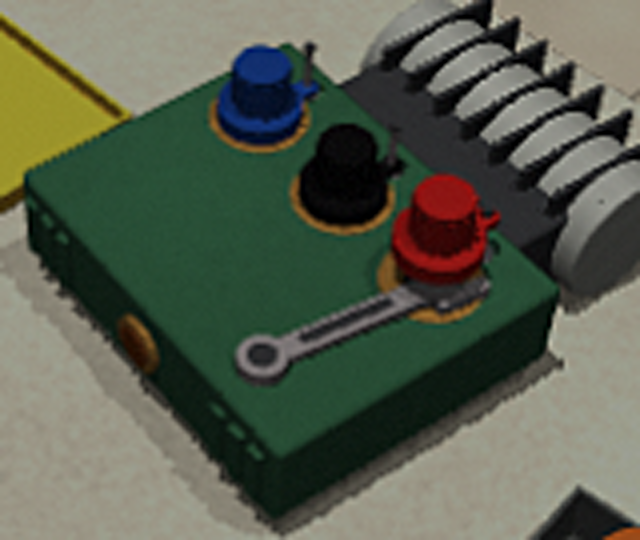

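The crops show the grip tops, the ring hole at top (360.5,222.7) / side (355.7,258.7), and the shank axis running to about (374.2,176) where it goes under the red cap.

```bash
python3 - <<'E'
from h import *
np.set_printoptions(precision=4,suppress=True)
T=lambda x,y:(250+x/4,115+y/4)
S=lambda x,y:(290+x/4,170+y/4)
for n,s,t,z in (("blue",(262,62),(165,122),.152),("black",(347,142),(332,145),.152),("red",(445,195),(503,160),.18),("ring",(263,355),(442,431),.111)):
    print(n,*tri(S(*s),T(*t)),"top@z",onz("top",T(*t),z),"side@z",onz("side",S(*s),z))
C=np.array([onz("top",T(*p),.1) for p in ((105,25),(604,112),(535,502),(28,417))])
print("deck",C,C.mean(0),np.linalg.norm(np.roll(C,-1,0)-C,axis=1))
C2=np.array([onz("side",S(*p),.1) for p in ((290,45),(556,293),(278,456),(26,178))]);print("deck side",C2,C2.mean(0),np.linalg.norm(np.roll(C2,-1,0)-C2,axis=1))
a=onz("top",T(442,431),.111);b=onz("top",T(494,262),.111);d=(b-a)/np.linalg.norm(b-a)
print("shank",a,b,d,np.degrees(np.arctan2(d[1],d[0])))
a=onz("side",S(263,355),.111);b=onz("side",S(404,298),.111);d=(b-a)/np.linalg.norm(b-a)
print("shank side",a,b,d,np.degrees(np.arctan2(d[1],d[0])))
e=(C[0]+C[1]-C[2]-C[3])[:2];f=(C[0]+C[3]-C[1]-C[2])[:2];print("yaw",np.degrees([np.arctan2(e[1],e[0]),np.arctan2(-f[0],f[1])]))
E
```

```text
blue [0.6413 0.1129 0.1511] 0.0045283752872784895 top@z [0.6392 0.1142 0.152 ] side@z [0.6426 0.1112 0.152 ]
black [0.6308 0.0216 0.1458] 0.0018649704487568783 top@z [0.6282 0.0221 0.152 ] side@z [0.6268 0.0173 0.152 ]
red [ 0.6165 -0.071   0.1748] 0.0036735057086578625 top@z [ 0.6135 -0.0693  0.18  ] side@z [ 0.6141 -0.0746  0.18  ]
ring [ 0.4796 -0.0447  0.1079] 0.00515168747066593 top@z [ 0.4771 -0.043   0.111 ] side@z [ 0.48   -0.0477  0.111 ]
deck [[ 0.7126  0.1559  0.1   ]
 [ 0.6668 -0.134   0.1   ]
 [ 0.4395 -0.0966  0.1   ]
 [ 0.4815  0.1914  0.1   ]] [0.5751 0.0292 0.1   ] [0.2935 0.2304 0.291  0.2338]
deck side [[ 0.7132  0.1468  0.1   ]
 [ 0.6633 -0.1414  0.1   ]
 [ 0.4361 -0.1032  0.1   ]
 [ 0.4817  0.1817  0.1   ]] [0.5736 0.021  0.1   ] [0.2925 0.2304 0.2885 0.2341]
shank [ 0.4771 -0.043   0.111 ] [ 0.5745 -0.0709  0.111 ] [ 0.9613 -0.2755  0.    ] -15.991142724097132
shank side [ 0.48   -0.0477  0.111 ] [ 0.5799 -0.0791  0.111 ] [ 0.954  -0.2998  0.    ] -17.44411647976788
yaw [-9.033  -8.6461]
```

```bash
cat > go.py <<'E'
import sys
from h import *
from scipy.spatial.transform import Rotation as R
def go(x,y,z,yaw):   # yaw of tool y axis, deg, tool down
    s=monitor.get_state();A=R.from_quat(s["tcp_rot"])
    c,q=np.cos(np.radians(yaw)),np.sin(np.radians(yaw))
    B=R.from_matrix(np.array([[-q,c,0],[c,q,0],[0,0,-1]]))if 0 else R.from_matrix(np.c_[np.cross([c,q,0],[0,0,-1]),[c,q,0],[0,0,-1]])
    v=A.inv().apply(np.array([x,y,z])-s["eef_pos"])/.4;w=(A.inv()*B).as_rotvec()/np.pi
    print("row",v.round(4),w.round(4),"dist",round(.4*np.linalg.norm(v),3),"deg",(180*np.linalg.norm(w)).round(1),"at",s["eef_pos"].round(4),"F",s["contact_force"].round(1),"open",round(s["opening"],3),round(s["finger_force"],1),"t",s["time"])
go(*map(float,sys.argv[1:5]))
E
python3 -m handwheel '[[-0.64,-0.68,0,0,0,-0.024,1],[-0.64,-0.68,0,0,0,-0.024,1],[-0.64,-0.68,0,0,0,-0.024,1],[-0.64,-0.68,0,0,0,-0.024,1],[-0.64,-0.68,0,0,0,-0.024,1],[-0.64,-0.68,0,0,0,-0.024,1],[-0.64,-0.68,0,0,0,-0.024,1]]' 40
python3 go.py .5244 -.0593 .20 73.5
```

```text
time: 0.98
eef_pos: [0.3838, 0.2823, 0.2499]
tcp_rot: [0.147, 0.989, -0.0, -0.0]
contact_force: [-0.4, 1.2, -0.6]
opening: 0.997
finger_force: 0.0
row [-0.5845 -0.7149  0.1254] [-0.0003  0.     -0.0022] dist 0.373 deg 0.4 at [0.3838 0.2823 0.2499] F [-0.4  1.2 -0.6] open 0.997 0.0 t 0.975
```

```bash
python3 -m handwheel '[[-0.584,-0.715,0.125,0,0,-0.002,1],[-0.584,-0.715,0.125,0,0,-0.002,1],[-0.584,-0.715,0.125,0,0,-0.002,1],[-0.584,-0.715,0.125,0,0,-0.002,1],[-0.584,-0.715,0.125,0,0,-0.002,1],[-0.584,-0.715,0.125,0,0,-0.002,1],[-0.584,-0.715,0.125,0,0,-0.002,1],[-0.584,-0.715,0.125,0,0,-0.002,1]]'
python3 go.py .5244 -.0593 .122 73.5
python3 - <<'E'
from h import *
a=eyes.read_camera("side")[150:310,270:470];b=eyes.read_camera("top")[100:260,270:470]
cv2.imwrite("pics/p1.png",np.vstack([cv2.resize(i,None,fx=1.875*2/1.0,fy=1.875,interpolation=3) if 0 else cv2.resize(i,(375,300)) for i in(a,b)])[:,:,::-1])
E
```

```text
time: 1.98
eef_pos: [0.525, -0.0543, 0.1997]
tcp_rot: [0.14, 0.99, 0.0, -0.001]
contact_force: [0.1, 0.3, 0.2]
opening: 0.998
finger_force: 0.0
row [-0.0024 -0.0126  0.1943] [ 0.0002 -0.0005  0.002 ] dist 0.078 deg 0.4 at [ 0.525  -0.0543  0.1997] F [0.1 0.3 0.2] open 0.998 0.0 t 1.975
```

View pics/p1.png

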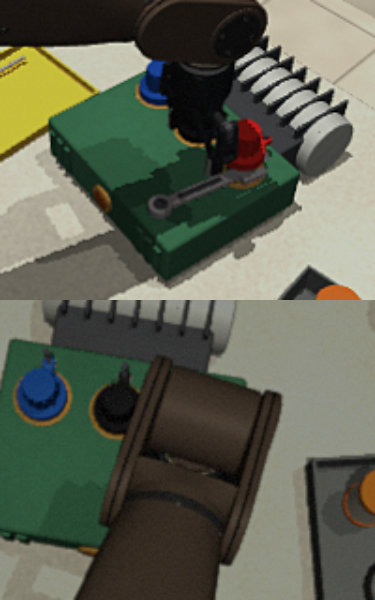

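The arm is over the shank. In the picture the fingers look near the cap only because they are still high. I'll descend, then close.

```bash
python3 -m handwheel '[[-0.002,-0.012,0.1,0,0,0.002,1],[-0.002,-0.012,0.19,0,0,0.002,1],[-0.002,-0.012,0.19,0,0,0.002,1],[-0.002,-0.012,0.19,0,0,0.002,1]]'
python3 go.py .5244 -.0593 .122 73.5
python3 -m handwheel '[[0,0,0,0,0,0,0],[0,0,0,0,0,0,-0.4],[0,0,0,0,0,0,-1],[0,0,0,0,0,0,-1],[0,0,0,0,0,0,-1],[0,0,0,0,0,0,-1]]' 50
python3 go.py .4475 -.036 .122 73.5
```

```text
time: 2.58
eef_pos: [0.5255, -0.0593, 0.1259]
tcp_rot: [0.143, 0.99, -0.0, 0.001]
contact_force: [0.4, 0.5, 0.2]
opening: 0.996
finger_force: 0.0
row [ 0.0026 -0.0009  0.0097] [0.     0.0007 0.0003] dist 0.004 deg 0.1 at [ 0.5255 -0.0593  0.1259] F [0.4 0.5 0.2] open 0.996 0.0 t 2.575
time: 3.32
eef_pos: [0.525, -0.06, 0.125]
tcp_rot: [0.144, 0.99, -0.0, 0.0]
contact_force: [0.1, 0.6, 4.7]
opening: 0.185
finger_force: 50.2
row [0.2029 0.0025 0.0073] [ 0.      0.0003 -0.0002] dist 0.081 deg 0.1 at [ 0.525 -0.06   0.125] F [0.1 0.6 4.7] open 0.185 50.2 t 3.325
```

```bash
python3 -m handwheel '[[0,0,-0.007,0,0,0,-1],[0.05,0,-0.007,0,0,0,-1],[0.1,0,-0.007,0,0,0,-1],[0.15,0,-0.007,0,0,0,-1],[0.2,0,-0.007,0,0,0,-1],[0.2,0,-0.007,0,0,0,-1]]'
python3 go.py .46 .15 .23 81
python3 - <<'E'
from h import *
a=eyes.read_camera("side")[150:310,270:470]
cv2.imwrite("pics/p2.png",cv2.resize(a,(600,480))[:,:,::-1])
E
```

```text
time: 4.08
eef_pos: [0.4463, -0.0366, 0.126]
tcp_rot: [0.144, 0.99, 0.0, -0.001]
contact_force: [0.5, 0.6, -1.4]
opening: 0.184
finger_force: 49.5
row [ 0.1005  0.457  -0.2599] [ 0.     -0.0007 -0.0418] dist 0.214 deg 7.5 at [ 0.4463 -0.0366  0.126 ] F [ 0.5  0.6 -1.4] open 0.184 49.5 t 4.075
```

View pics/p2.png

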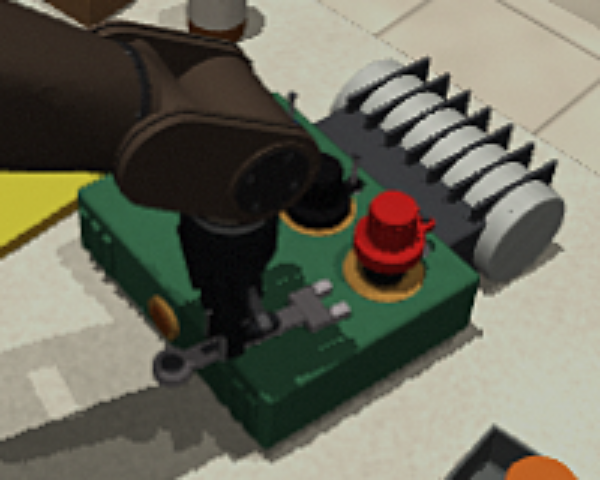

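The spanner is held, level and clear of the red cap. Next I lift it and carry it to the tray.

```bash
python3 -m handwheel '[[0,0,-0.13,0,0,0,-1],[0,0,-0.26,0,0,0,-1],[0.025,0.11,-0.26,0,0,-0.01,-1],[0.05,0.23,-0.26,0,0,-0.02,-1],[0.075,0.34,-0.26,0,0,-0.03,-1],[0.1,0.457,-0.26,0,0,-0.042,-1],[0.1,0.457,-0.26,0,0,-0.042,-1]]'
python3 go.py .482 .298 .10 88.5
```

```text
time: 5.0
eef_pos: [0.4621, 0.1519, 0.231]
tcp_rot: [0.076, 0.997, 0.0, 0.0]
contact_force: [-0.5, -0.3, -1.6]
opening: 0.188
finger_force: 49.7
row [0.0062 0.3683 0.3277] [ 0.0001  0.     -0.04  ] dist 0.197 deg 7.2 at [0.4621 0.1519 0.231 ] F [-0.5 -0.3 -1.6] open 0.188 49.7 t 5.0
```

```bash
python3 - <<'E'
from h import *
np.set_printoptions(precision=4,suppress=True)
# tray from side view (start picture), inner floor hull at rim height
im=cv2.imread("pics/side0.png")[:,:,::-1].copy()
c=big(cv2.inRange(hsv(im),(22,120,60),(35,255,255)));q=cv2.approxPolyDP(cv2.convexHull(c),5,True)[:,0]
for p in q: print(p,onz("side",p,.018),onz("side",p,0))
E
```

```text
[322 198] [0.635  0.2411 0.018 ] [0.6475 0.2546 0.    ]
[256 241] [0.3762 0.2465 0.018 ] [0.3841 0.2602 0.    ]
[221 208] [0.3816 0.4289 0.018 ] [0.3897 0.4457 0.    ]
[284 169] [0.6398 0.4299 0.018 ] [0.6524 0.4467 0.    ]
```

```bash
python3 -m handwheel '[[0.006,0.14,0,0,0,-0.02,-1],[0.006,0.28,0,0,0,-0.04,-1],[0.006,0.368,0.08,0,0,-0.04,-1],[0.006,0.368,0.2,0,0,-0.04,-1],[0.006,0.368,0.328,0,0,-0.04,-1],[0.006,0.368,0.328,0,0,-0.04,-1]]'
python3 go.py .482 .298 .030 88.5
python3 - <<'E'
from h import *
a=eyes.read_camera("side")[130:290,190:390];b=eyes.read_camera("top")[140:300,130:330]
cv2.imwrite("pics/p3.png",np.vstack([cv2.resize(i,(375,300)) for i in(a,b)])[:,:,::-1])
E
```

```text
time: 5.75
eef_pos: [0.4791, 0.2931, 0.0946]
tcp_rot: [0.016, 1.0, -0.002, -0.005]
contact_force: [-0.3, 0.6, -1.9]
opening: 0.183
finger_force: 49.8
row [-0.0086  0.0133  0.1614] [-0.0016 -0.0035 -0.0018] dist 0.065 deg 0.8 at [0.4791 0.2931 0.0946] F [-0.3  0.6 -1.9] open 0.183 49.8 t 5.75
```

View pics/p3.png

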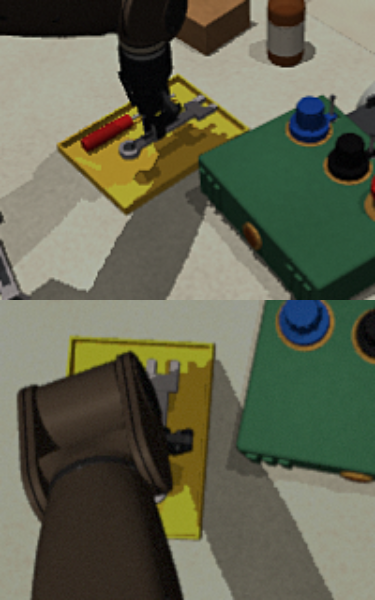

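The spanner hangs over the free half of the tray, parallel to it. I'll lower it.

```bash
python3 -m handwheel '[[0,0,0.06,0,0,0,-1],[0,0,0.12,0,0,0,-1],[0,0,0.16,0,0,0,-1],[0,0,0.165,0,0,0,-1],[0,0,0.17,0,0,0,-1],[0,0,0.17,0,0,0,-1]]'
python3 go.py .482 .298 .029 88.5
```

```text
time: 6.6
eef_pos: [0.4829, 0.2955, 0.0329]
tcp_rot: [0.015, 1.0, 0.0, 0.001]
contact_force: [0.2, -0.4, -1.1]
opening: 0.187
finger_force: 49.8
row [0.0025 0.0061 0.0099] [ 0.0002  0.0006 -0.0014] dist 0.005 deg 0.3 at [0.4829 0.2955 0.0329] F [ 0.2 -0.4 -1.1] open 0.187 49.8 t 6.6
```

```bash
python3 -m handwheel '[[0,0,0.005,0,0,0,-1],[0,0,0.008,0,0,0,-1],[0,0,0.01,0,0,0,-1],[0,0,0.01,0,0,0,-1]]'
```

```text
time: 7.1
eef_pos: [0.4824, 0.2953, 0.029]
tcp_rot: [0.015, 1.0, -0.0, -0.0]
contact_force: [-2.3, -1.3, 4.9]
opening: 0.189
finger_force: 50.6
```

It's touching the tray floor. I'll open part way and rise.

```bash
python3 -m handwheel '[[0,0,0,0,0,0,-0.3],[0,0,0,0,0,0,-0.1],[0,0,0,0,0,0,-0.1],[0,0,-0.05,0,0,0,-0.1],[0,0,-0.2,0,0,0,-0.1],[0,0,-0.35,0,0,0,-0.1],[0,0,-0.5,0,0,0,-0.1],[0,0,-0.55,0,0,0,-0.1],[0,0,-0.55,0,0,0,-1]]'
python3 go.py .6115 -.074 .25 81
python3 - <<'E'
from h import *
a=eyes.read_camera("side")[130:290,190:390];b=eyes.read_camera("top")[110:270,150:410]
cv2.imwrite("pics/p4.png",np.vstack([cv2.resize(i,(487,300)) for i in(a,b)])[:,:,::-1])
E
```

```text
time: 8.22
eef_pos: [0.4828, 0.2955, 0.2505]
tcp_rot: [0.015, 1.0, 0.001, 0.002]
contact_force: [-0.3, -0.1, -0.5]
opening: 0.251
finger_force: 0.0
row [-0.3499 -0.9135  0.001 ] [0.0007 0.0013 0.0402] dist 0.391 deg 7.2 at [0.4828 0.2955 0.2505] F [-0.3 -0.1 -0.5] open 0.251 0.0 t 8.225
```

View pics/p4.png

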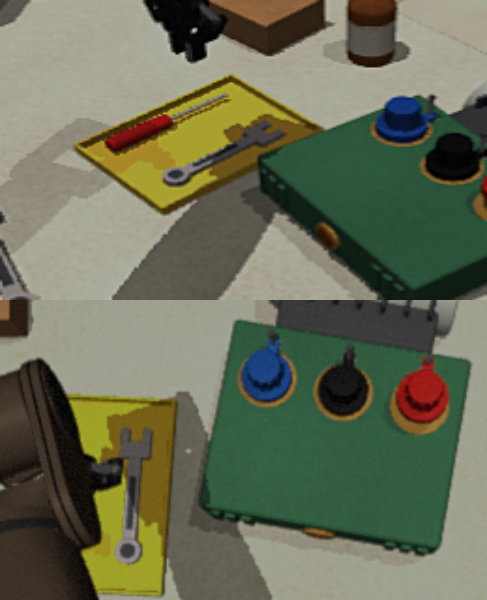

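The spanner lies flat in the tray, clear of the screwdriver and the walls. Next is the red cap, with the fingers shut.

```bash
python3 -m handwheel '[[-0.35,-0.914,0,0,0,0.04,-1],[-0.35,-0.914,0,0,0,0.04,-1],[-0.35,-0.914,0,0,0,0.04,-1],[-0.35,-0.914,0,0,0,0.04,-1],[-0.35,-0.914,0,0,0,0.04,-1],[-0.35,-0.914,0,0,0,0.04,-1],[-0.35,-0.914,0,0,0,0.04,-1],[-0.35,-0.914,0,0,0,0.04,-1],[-0.35,-0.914,0,0,0,0.04,-1]]'
python3 go.py .612 -.074 .172 81
```

```text
time: 9.45
eef_pos: [0.6101, -0.0729, 0.2466]
tcp_rot: [0.077, 0.997, 0.001, -0.001]
contact_force: [-0.6, -0.2, -0.0]
opening: 0.002
finger_force: 0.0
row [-0.0057 -0.0022  0.1865] [ 0.0003 -0.0008  0.0006] dist 0.075 deg 0.2 at [ 0.6101 -0.0729  0.2466] F [-0.6 -0.2 -0. ] open 0.002 0.0 t 9.45
```

```bash
python3 -m handwheel '[[-0.004,-0.002,0.06,0,0,0,-1],[-0.004,-0.002,0.1,0,0,0,-1],[-0.004,-0.002,0.12,0,0,0,-1],[-0.004,-0.002,0.14,0,0,0,-1],[-0.004,-0.002,0.16,0,0,0,-1],[-0.004,-0.002,0.175,0,0,0,-1],[-0.004,-0.002,0.187,0,0,0,-1],[-0.004,-0.002,0.187,0,0,0,-1]]'
```

```text
time: 10.45
eef_pos: [0.6121, -0.0744, 0.1741]
tcp_rot: [0.078, 0.997, 0.0, -0.0]
contact_force: [-1.7, 2.0, 3.1]
opening: 0.002
finger_force: 1.5
```

```bash
python3 -m handwheel '[[0,0,0.005,0,0,0,-1],[0,0,0.008,0,0,0,-1],[0,0,0.008,0,0,0,-1]]'; python3 -m handwheel '[[0,0,0.004,0,0,0,-1],[0,0,0.008,0,0,0,-1],[0,0,0.008,0,0,0,-1]]'
```

```text
time: 10.82
eef_pos: [0.6122, -0.0745, 0.1714]
tcp_rot: [0.078, 0.997, 0.001, -0.0]
contact_force: [-3.3, 2.2, 6.6]
opening: 0.002
finger_force: 3.2
time: 11.2
eef_pos: [0.6124, -0.0746, 0.1709]
tcp_rot: [0.078, 0.997, 0.001, -0.0]
contact_force: [-8.7, 3.9, 15.2]
opening: -0.003
finger_force: 7.7
```

```bash
python3 -m handwheel '[[0,0,0.006,0,0,0,-1],[0,0,0.006,0,0,0,-1],[0,0,0.006,0,0,0,-1]]'; python3 -m handwheel '[[0,0,-0.03,0,0,0,-1],[0,0,-0.15,0,0,0,-1],[0,0,-0.2,0,0,0,-1],[0,0,-0.2,0,0,0,1],[0,0,-0.2,0,0,0,1]]'; python3 go.py .640 .112 .245 81
```

```text
time: 11.58
eef_pos: [0.6125, -0.0746, 0.1709]
tcp_rot: [0.078, 0.997, 0.0, -0.0]
contact_force: [-13.2, 4.9, 23.5]
opening: -0.001
finger_force: 11.5
time: 12.2
eef_pos: [0.6115, -0.0753, 0.2422]
tcp_rot: [0.078, 0.997, 0.0, -0.001]
contact_force: [0.0, -0.3, -1.0]
opening: 0.418
finger_force: 0.0
row [ 0.0025  0.4737 -0.0069] [ 0.0001 -0.001   0.0002] dist 0.19 deg 0.2 at [ 0.6115 -0.0753  0.2422] F [ 0.  -0.3 -1. ] open 0.418 0.0 t 12.2
```

```bash
python3 -m handwheel '[[0,0.15,0,0,0,0,1],[0,0.3,0,0,0,0,1],[0.002,0.4,0,0,0,0,1],[0.002,0.474,0,0,0,0,1],[0.002,0.474,0,0,0,0,1],[0.002,0.474,0,0,0,0,1]]'
python3 go.py .640 .112 .146 81
python3 - <<'E'
from h import *
a=eyes.read_camera("side")[130:290,290:490];b=eyes.read_camera("top")[100:260,240:440]
cv2.imwrite("pics/p5.png",np.vstack([cv2.resize(i,(375,300)) for i in(a,b)])[:,:,::-1])
E
```

```text
time: 12.95
eef_pos: [0.6404, 0.1113, 0.2425]
tcp_rot: [0.078, 0.997, -0.0, -0.001]
contact_force: [-0.9, -0.2, 0.5]
opening: 1.0
finger_force: 0.0
row [0.0006 0.0019 0.2412] [-0.0003 -0.0009  0.0002] dist 0.096 deg 0.2 at [0.6404 0.1113 0.2425] F [-0.9 -0.2  0.5] open 1.0 0.0 t 12.95
```

View pics/p5.png

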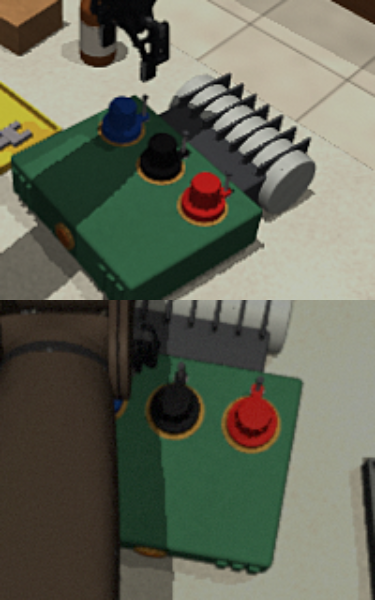

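The red cap sits on its seat like the black one. I'll descend over blue and grip it.

```bash
python3 -m handwheel '[[0,0.002,0.1,0,0,0,1],[0,0.002,0.18,0,0,0,1],[0,0.002,0.22,0,0,0,1],[0,0.002,0.243,0,0,0,1],[0,0.002,0.243,0,0,0,1],[0,0.002,0.243,0,0,0,0.2],[0,0.002,0.243,0,0,0,-1],[0,0.002,0.243,0,0,0,-1],[0,0.002,0.243,0,0,0,-1]]' 60
```

```text
time: 14.18
eef_pos: [0.642, 0.1143, 0.1489]
tcp_rot: [0.078, 0.997, 0.002, 0.001]
contact_force: [0.1, 4.7, 4.3]
opening: 0.447
finger_force: 61.2
```

```bash
python3 -m handwheel '[[0,0,-0.02,0,0,0,-1],[0,0,-0.04,0,0,0,-1],[0,0,-0.06,0,0,0,-1],[0,0,-0.08,0,0,0,-1],[0,0,-0.095,0,0,0,-1],[0,0,-0.095,0,0,0,-1]]'
```

```text
time: 14.92
eef_pos: [0.6418, 0.1143, 0.1812]
tcp_rot: [0.078, 0.997, 0.002, 0.001]
contact_force: [10.6, 6.6, -13.1]
opening: 0.445
finger_force: 66.5
```

```bash
python3 -m handwheel '[[0,0,-0.006,0,0,0,-1],[0,0,-0.009,0,0,0,-1],[0,0,-0.009,0,0,0,-1]]'
```

```text
time: 15.3
eef_pos: [0.6416, 0.1142, 0.1813]
tcp_rot: [0.078, 0.997, 0.002, 0.001]
contact_force: [15.8, 6.4, -23.5]
opening: 0.445
finger_force: 65.8
```

It's at the stop: the force is rising with no movement. I'll release and retreat.

```bash
python3 -m handwheel '[[0,0,0.007,0,0,0,-1],[0,0,0.007,0,0,0,0.6],[0,0,0.007,0,0,0,0.8],[0,0,0.007,0,0,0,0.8],[0,0,-0.1,0,0,0,0.8],[0,0,-0.25,0,0,0,0.8],[0.2,0,-0.3,0,0,0,0.8],[0.4,0.1,-0.3,0,0,0,0.8],[0.4,0.3,-0.3,0,0,0,0.8],[0.4,0.5,-0.3,0,0,0,0.8],[0.4,0.6,-0.3,0,0,0,0.8],[0.4,0.6,-0.3,0,0,0,0.8]]'
python3 - <<'E'
from h import *
a=eyes.read_camera("side")[130:310,210:450];b=eyes.read_camera("top")[100:280,180:420]
cv2.imwrite("pics/p6.png",np.vstack([cv2.resize(i,(400,300)) for i in(a,b)])[:,:,::-1])
E
```

```text
time: 16.8
eef_pos: [0.52, 0.3772, 0.3097]
tcp_rot: [0.077, 0.997, 0.0, 0.001]
contact_force: [-0.6, 0.1, -0.2]
opening: 0.9
finger_force: 0.0
```

View pics/p6.png

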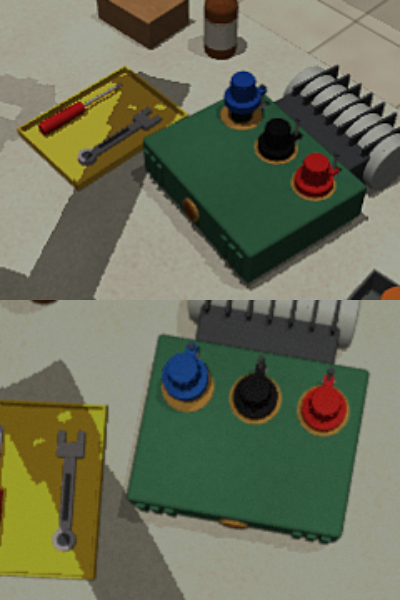

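Blue is raised, red and black are down, and the spanner is in the tray. The arm touches nothing.

```bash
python3 -m handwheel '[[0,0,0,0,0,0,0.8],[0,0,0,0,0,0,0.8],[0,0,0,0,0,0,0.8]]'; python3 -c "
from plant import ctrl
print(ctrl.sign_off())"
```

```text
time: 17.27
eef_pos: [0.5208, 0.3735, 0.3091]
tcp_rot: [0.079, 0.997, 0.0, 0.0]
contact_force: [-0.1, -0.1, 0.5]
opening: 0.9
finger_force: 0.0
the job is handed in; nothing more can be done
None
```

I handed the job in at 17.3 s (no verdict was returned): the spanner lies in the yellow tray, the red cap is pressed home, the blue cap is up at its stop, and the black cap is still shut.

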